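# Load the buffer caddy of the chromatography bench

## Robot

A 7-joint arm with a two-finger parallel gripper is mounted at the origin on the work surface. World frame = base frame: x ahead of the robot, y to its left, z up, the work surface at z = 0. Lengths are in m, angles in rad, forces in N, time in s.
With the tool pointing down it reaches from about 0.375 to 0.925 m from the base axis. Payload 3.1 kg.
Tool frame: the origin (TCP) lies midway between the tips of the shut fingers; the grasp point (between the pads) lies 19 mm behind it; z points along the fingers, y is the line along which they close (so a half turn about z gives the same grasp; the last joint's range is limited). The gripper opens to 85 mm and grips with 20 to 120 N. Pads are 22 mm wide; open, the fingers measure 114 mm over their backs; the gripper's body (76 mm by 85 mm) begins 54 mm behind the grasp point. The pads swing forward as they close: fully open they stand 13 mm farther back than shut.
Start: joints at [1.209, 0.383, 0.044, 1.598, -0.018, 1.161, -0.05], TCP at [0.17, -0.628, 0.231] pointing down, gripper open.
Joint ranges: [-2.61, 2.61], [-0.41, 2.15], [-1.48, 1.57], [0, 2.5], [-1.57, 4.71], [0.05, 1.97], [-2.85, 2.85]. Speed limits (rad/s): [2.79, 2.79, 3.14, 3.14, 3.14, 3.14, 3.14].

## Interface

Orientations are given as a unit quaternion [x, y, z, w].
In Python, from bench import read_state, camera, calibration, finish_job gives the robot as it stands.
- The arm moves only by the tool servo_tool, never from a script. Its argument "commands" is a list that holds one entry, the list of rows, each a list of 7 numbers: the shift along the tool's x, y, z in cm, then the turn, a rotation vector about the tool's x, y, z in rad, then the opening, from -1 (shut) to 1 (fully open). A call has 1 to 5 rows; each row shifts and turns the commanded pose from where the row before left it, along the tool's axes as they then stand; what a row does not reach is not made up. A row lasts 1/10 s, in which the tool goes at most 50 mm and 8.59 degrees, less where a joint would pass 70% of its speed; a pose out of reach is approached as far as the arm can. A call with a gripper value outside its range is refused whole. The fingers move at their own pace and stop on an object; "force" is the grip in N (left out, the last holds). Time passes only in rows, so rows that do not move let the fingers close. It gives the time, the measured TCP pose, the force, the opening and the grip force at its end, in the units of the state.
- read_state(): the state, without advancing time (a new reading comes with each control period).
- camera(name): name is "scene" or "top" or "wrist"; returns the picture (480x640x3 uint8, blue, green, red); there is no depth.
- calibration(name): a dict with "mtx" (3x3 intrinsics, pixels), "view" (4x4, takes a point from world to camera coordinates); the wrist camera has in their place "T_tool_cam" (4x4, takes a point from camera to tool coordinates, whose origin is the TCP and whose axes are the flange's). Camera axes: x right, y down, z forward; pixel columns grow to the right and rows downward; lengths in m; the calibration is good to about 2 mm. The wrist camera is an equidistant fisheye: a pixel r from the principal point sees the ray r / f radians off the axis. A picture is of the moment at which its call begins: read the wrist's pose just before it. calibration takes no time and is no camera call.
- finish_job(): hands the job in; it is judged then, once.
The state is a dict: "time_s": time; "joint_pos": joint angles; "joint_vel": joint speeds; "effort": joint torques, N m; "ee_pos": TCP position; "eef_rot": TCP orientation; "ft_force": force on the tool from outside, world axes, zero at the start; "moment": the same for the moment, N m; "width": finger opening in m; "gripper_force": force on a finger pad.
Only numpy, scipy, OpenCV 4.12 (cv2) and the standard library are available. Lean on these libraries where they do the work, as an engineer would, in place of code of your own. Each camera call takes 0.05 s, during which the arm holds its last target. There are 200 camera calls.

## Task

Load the yellow caddy for the next run: stand each of the three clear bottles in the well whose collar has the colour of its cap. One well still holds a brown bottle from the last run: stand that one in the grey tray, and leave the other two brown bottles where they are. It is glass, so set every bottle down upright, without dropping it or knocking it over.

Things in the scene. Friction and masses are not known exactly. Their poses are not given: they have to be found in the camera images.
- clear_blue: clear glass bottle, white paper label, blue cap, standing on the bench (z = 0) at the start; 44 mm diameter, straight to 62 mm height, then shoulder, then 27 mm screw cap (29 mm rim ring) from 74 mm to the top at 92 mm; 60 to 130 g. Origin: centre of the underside, z up; round, yaw means nothing.
- clear_red: clear glass bottle, white paper label, red cap, standing on the bench (z = 0) at the start; 44 mm diameter, straight to 62 mm height, then shoulder, then 27 mm screw cap (29 mm rim ring) from 74 mm to the top at 92 mm; 60 to 130 g. Origin: centre of the underside, z up; round, yaw means nothing.
- clear_green: clear glass bottle, white paper label, green cap, standing on the bench (z = 0) at the start; 44 mm diameter, straight to 62 mm height, then shoulder, then 27 mm screw cap (29 mm rim ring) from 74 mm to the top at 92 mm; 60 to 130 g. Origin: centre of the underside, z up; round, yaw means nothing.
- amber_blue: brown bottle, no label, blue cap; 44 mm diameter, straight to 62 mm height, then shoulder, then 27 mm screw cap (29 mm rim ring) from 74 mm to the top at 92 mm; 60 to 130 g. Origin: centre of the underside, z up; round, yaw means nothing. At the start one of the three brown bottles (varies) stands in one of the wells, the other two on the bench (z = 0).
- amber_red: brown bottle, no label, red cap; 44 mm diameter, straight to 62 mm height, then shoulder, then 27 mm screw cap (29 mm rim ring) from 74 mm to the top at 92 mm; 60 to 130 g. Origin: centre of the underside, z up; round, yaw means nothing. At the start one of the three brown bottles (varies) stands in one of the wells, the other two on the bench (z = 0).
- amber_green: brown bottle, no label, green cap; 44 mm diameter, straight to 62 mm height, then shoulder, then 27 mm screw cap (29 mm rim ring) from 74 mm to the top at 92 mm; 60 to 130 g. Origin: centre of the underside, z up; round, yaw means nothing. At the start one of the three brown bottles (varies) stands in one of the wells, the other two on the bench (z = 0).
- well_blue: caddy well with flat blue ring collar, 62 mm inside, its top 26 mm above the bench. Yellow caddy: fixed plate 100 x 280 x 22 mm high with 3 wells in a row, 90 mm apart, colour order varies. Origin: well centre at its floor, level with the bench (z = 0). y along the row, x across it, z up.
- well_red: caddy well with flat red ring collar, 62 mm inside, its top 26 mm above the bench. Yellow caddy: fixed plate 100 x 280 x 22 mm high with 3 wells in a row, 90 mm apart, colour order varies. Origin: well centre at its floor, level with the bench (z = 0). y along the row, x across it, z up.
- well_green: caddy well with flat green ring collar, 62 mm inside, its top 26 mm above the bench. Yellow caddy: fixed plate 100 x 280 x 22 mm high with 3 wells in a row, 90 mm apart, colour order varies. Origin: well centre at its floor, level with the bench (z = 0). y along the row, x across it, z up.
- return_tray: fixed open grey square tray, 120 x 120 mm outside, 30 mm high, walls and floor 4 mm thick. Origin: centre of the underside; a bottle standing in it has its origin at z = 0.004; x and y run along its sides, z up.

How it is judged:
By the outcome, as a careful person would: the job done as asked, in the order asked, and still so for the second after the job is handed in, with the robot touching nothing.
It also fails if it takes over 96 s, if anything falls off the work surface, if the arm or the gripper's body presses on something with over 40 N, if the wrist force passes 120 N, or if a joint passes its speed limit or range.

## Working session

There is one attempt and no reset: what is moved stays moved. The work goes in short steps, Python scripts to look and compute and a tool call to move; the robot and the scene stay as the last step left them, time stands still between calls to the robot, and variables do not carry over. Pictures are saved under pics/ and viewed, at most 14 in all, crops included, and the job is handed in when it is done.

Besides the shell and the picture viewer there is one more tool, called after "Call:" as name(argument=value, ...) on one line, values as JSON. servo_tool: Moves the arm, as the interface text tells. Its arguments: {"type":"object","properties":{"commands":{"type":"array"},"force":{"type":"number"}},"required":["commands"]}

```bash
mkdir -p pics
python3 - <<'E'
from bench import *
import cv2
for n in("scene","top"):
    cv2.imwrite(f"pics/{n}0.png",camera(n)); c=calibration(n); print(n,c["mtx"].tolist(),c["view"].round(4).tolist() if hasattr(c["view"],'round') else c["view"])
s=read_state();print(s)
E
```

```text
scene [[524.0163846829072, 0.0, 310.44494185182555], [0.0, 524.0163846829072, 241.21469549004075], [0.0, 0.0, 1.0]] [[0.3193, 0.9476, 0.011, -0.1896], [0.638, -0.2064, -0.7418, -0.3196], [-0.7007, 0.2439, -0.6705, 1.2941], [0.0, 0.0, 0.0, 1.0]]
top [[442.23970225004854, 0.0, 312.17293110492176], [0.0, 442.23970225004854, 234.88177397149389], [0.0, 0.0, 1.0]] [[0.0184, -0.9995, 0.0254, -0.0074], [-0.9964, -0.0205, -0.0826, 0.5339], [0.0831, -0.0238, -0.9963, 0.8659], [0.0, 0.0, 0.0, 1.0]]
{'time_s': 0.1, 'joint_pos': array([ 1.20917769,  0.3837571 ,  0.0438222 ,  1.59943262, -0.0179171 ,
        1.16122549, -0.04984484]), 'joint_vel': array([ 5.45799773e-05, -3.07621392e-03, -2.03276955e-04, -3.13245136e-03,
        1.44095449e-04,  2.01232736e-03,  1.11273840e-03]), 'effort': array([ 2.75049206e-03, -4.34730756e+01,  1.02970965e+00, -2.50454056e+01,
        1.10091435e-02,  5.48150536e-03, -2.86972238e-05]), 'ee_pos': array([ 0.16928432, -0.62666674,  0.2300028 ]), 'eef_rot': array([ 9.91302545e-01,  1.31597066e-01, -2.12433438e-04, -1.19651596e-03]), 'ft_force': array([ 0.36192452, -0.07962024, -0.46411234]), 'moment': array([-0.01117342, -0.0012062 , -0.05384379]), 'gripper_force': 0.0, 'width': 0.08543669727494242}
```

View pics/top0.png

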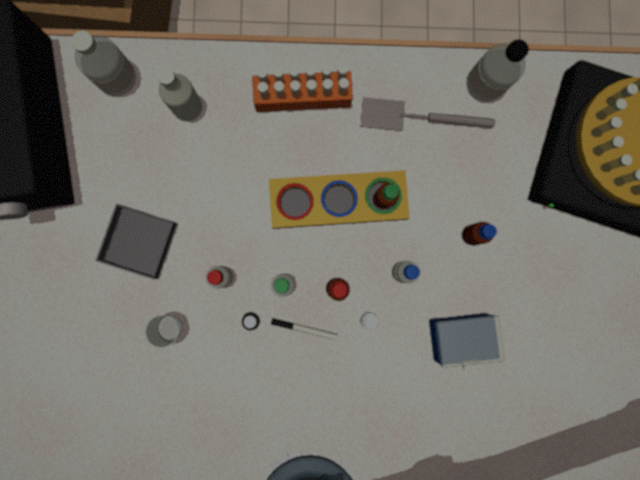

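View pics/scene0.png

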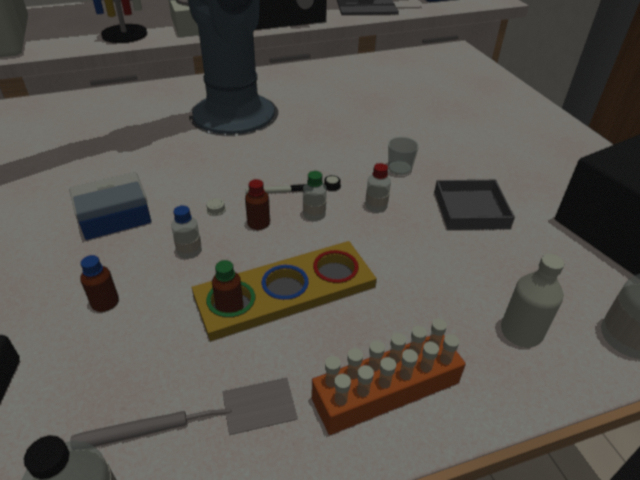

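The top view shows amber_green in the green well (about 385,195). The wells are red (295,201), blue (339,198) and green. The clear bottles are red (216,277), green (282,286) and blue (411,272). Ambers also stand at (339,289) and (487,232), and the tray is at about (138,241). I'll enlarge crops to measure them.

Run:
```python
import cv2
def crop(n,x0,y0,x1,y1,k,o):
    im=cv2.imread(f"pics/{n}0.png")[y0:y1,x0:x1]
    im=cv2.resize(im,None,fx=k,fy=k,interpolation=cv2.INTER_CUBIC); im=cv2.convertScaleAbs(im,alpha=1.5)
    for x in range((x0+9)//10*10,x1,10):
        cv2.line(im,((x-x0)*k,0),((x-x0)*k,8 if x%50 else 20),(255,0,255),1)
        if x%50==0: cv2.putText(im,str(x),((x-x0)*k+2,18),0,.4,(255,0,255))
    for y in range((y0+9)//10*10,y1,10):
        cv2.line(im,(0,(y-y0)*k),(8 if y%50 else 20,(y-y0)*k),(255,0,255),1)
        if y%50==0: cv2.putText(im,str(y),(20,(y-y0)*k+4),0,.4,(255,0,255))
    cv2.imwrite(f"pics/{o}.png",im)
crop("top",260,165,430,310,4,"t1")
crop("top",90,195,250,300,5,"t2")
crop("scene",160,155,400,335,3,"s1")
```

```text
(no output)
```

View pics/t1.png

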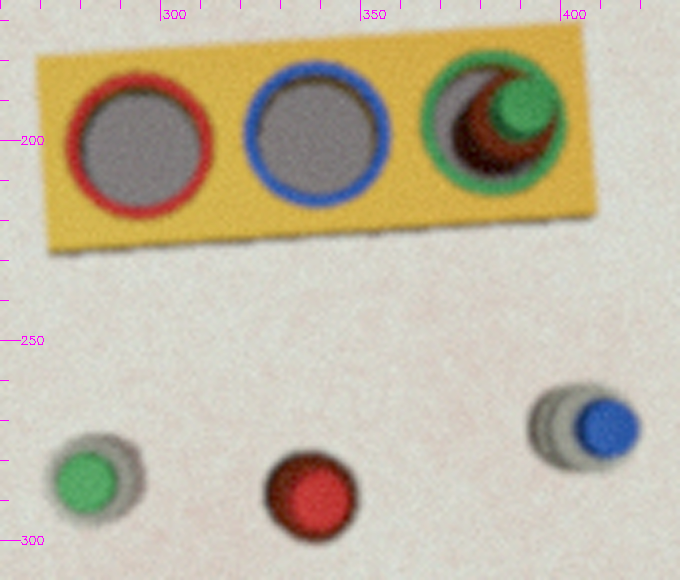

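View pics/t2.png

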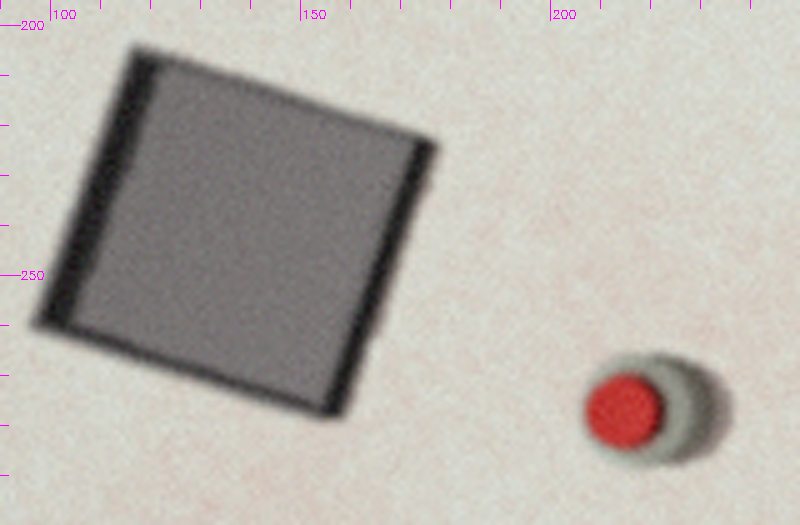

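View pics/s1.png

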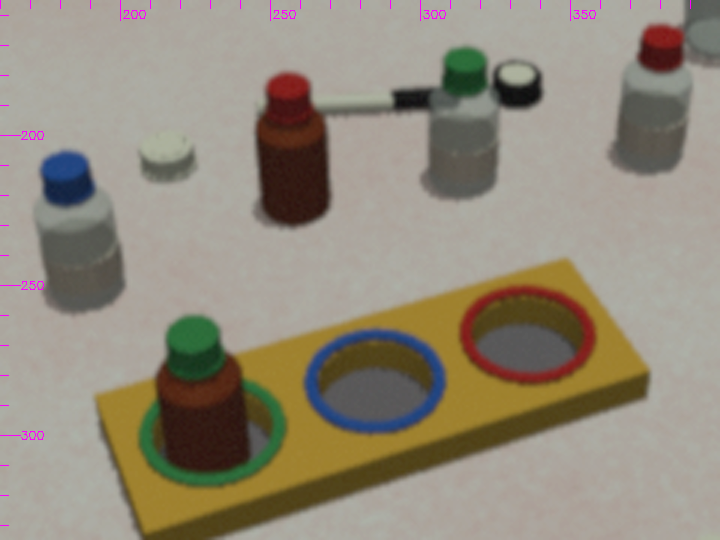

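```bash
cat > h.py <<'E'
from bench import *
import numpy as np
from scipy.spatial.transform import Rotation as R
def ray(n,u,v,z):
    c=calibration(n);M=np.array(c["mtx"]);V=np.array(c["view"])
    d=V[:3,:3].T@np.linalg.solve(M,[u,v,1]);o=-V[:3,:3].T@V[:3,3]
    return (o+d*(z-o[2])/d[2])
def to(x,y,z,yaw=None):
    s=read_state();r=R.from_quat(s["eef_rot"]);m=r.as_matrix()
    print("t",round(s["time_s"],2),"pos",s["ee_pos"].round(4),"yaw",round(np.arctan2(m[1,0],m[0,0]),3),"w",round(s["width"],4),"tool-down",m[:,2].round(3))
    print("shift cm",(m.T@(np.array([x,y,z])-s["ee_pos"])*100).round(2))
E
python3 - <<'E'
from h import *
P={"w_red":(.026,(295,201.2),(336,266.7)),"w_blue":(.026,(339.25,198.5),(285,282)),"w_green":(.026,(383.5,195.5),(231,298.7)),
"cgreen":(.092,(281.5,285.5),(315.3,175)),"agreen":(.092,(392,191.5),(224.7,265)),"cblue":(.092,(412,272),(182.3,210.3)),"cred":(.092,(214.6,277.2),(381,168)),"ared":(.092,(339.75,290),(256.3,184))}
Q={}
for k,(z,t,s) in P.items():
    a,b=ray("top",*t,z),ray("scene",*s,z); Q[k]=(a+b)[:2]/2; print(k,a[:2].round(4),b[:2].round(4),Q[k].round(4),"r",np.hypot(*Q[k]).round(3))
print(np.linalg.norm(Q["w_red"]-Q["w_blue"]),np.linalg.norm(Q["w_green"]-Q["w_blue"]))
c=np.array([ray("top",u,v,.03)[:2] for u,v in((117,204),(177.4,224),(158.6,278.4),(96.6,260))]);print(c.round(3),c.mean(0),np.linalg.norm(c-np.roll(c,1,0),axis=1))
to(*Q["agreen"],.2)
print(np.array(calibration("wrist")["T_tool_cam"]).round(3))
E
```

```text
w_red [0.6008 0.0389] [0.6092 0.0388] [0.605  0.0388] r 0.606
w_blue [ 0.6083 -0.0501] [ 0.6163 -0.0505] [ 0.6123 -0.0503] r 0.614
w_green [ 0.6165 -0.1397] [ 0.6244 -0.1394] [ 0.6205 -0.1396] r 0.636
cgreen [0.4341 0.0591] [0.4414 0.0595] [0.4377 0.0593] r 0.442
agreen [ 0.6127 -0.1434] [ 0.6167 -0.141 ] [ 0.6147 -0.1422] r 0.631
cblue [ 0.4631 -0.181 ] [ 0.4699 -0.181 ] [ 0.4665 -0.181 ] r 0.5
cred [0.447  0.1814] [0.4569 0.181 ] [0.452  0.1812] r 0.487
ared [ 0.4277 -0.0477] [ 0.4358 -0.0476] [ 0.4318 -0.0477] r 0.434
0.08946248104800136 0.0896022844810052
[[0.587 0.391]
 [0.549 0.27 ]
 [0.442 0.302]
 [0.475 0.424]] [0.51323607 0.34688454] [0.11628467 0.12601591 0.11235692 0.12651845]
t 0.1 pos [ 0.1693 -0.6267  0.23  ] yaw 0.264 w 0.0854 tool-down [-0.001  0.002 -1.   ]
shift cm [ 55.64 -35.14   3.08]
[[ 0.    -0.947 -0.321  0.083]
 [ 1.    -0.     0.     0.   ]
 [-0.    -0.321  0.947 -0.142]
 [ 0.     0.     0.     1.   ]]
```

Call:
servo_tool(commands=[[[3.7, -2.35, 0, 0, 0, 0, 1], [3.7, -2.35, 0, 0, 0, 0, 1], [3.7, -2.35, 0, 0, 0, 0, 1], [3.7, -2.35, 0, 0, 0, 0, 1], [3.7, -2.35, 0, 0, 0, 0, 1]]])

```text
time_s: 0.6
ee_pos: [0.3181, -0.464, 0.2307]
eef_rot: [0.991, 0.131, -0.0, -0.0]
ft_force: [1.3, -1.0, 0.2]
width: 0.0858
gripper_force: 0.0
```

Call:
servo_tool(commands=[[[3.7, -2.35, 0, 0, 0, 0, 1], [3.7, -2.35, 0, 0, 0, 0, 1], [3.7, -2.35, 0, 0, 0, 0, 1], [3.7, -2.35, 0, 0, 0, 0, 1], [3.7, -2.35, 0, 0, 0, 0, 1]]])

```text
time_s: 1.1
ee_pos: [0.4659, -0.3026, 0.2309]
eef_rot: [0.991, 0.131, -0.0, -0.0]
ft_force: [0.3, -0.5, 0.5]
width: 0.0854
gripper_force: 0.0
```

Call:
servo_tool(commands=[[[0, 0, 0, 0, 0, -0.145, 1], [0, 0, 0, 0, 0, -0.145, 1], [0, 0, 0, 0, 0, -0.145, 1], [0, 0, 0, 0, 0, -0.145, 1], [0, 0, 0, 0, 0, -0.145, 1]]])

```text
time_s: 1.6
ee_pos: [0.465, -0.3038, 0.2306]
eef_rot: [0.879, 0.477, -0.0, -0.001]
ft_force: [-0.3, 0.6, 0.9]
width: 0.0856
gripper_force: 0.0
```

Call:
servo_tool(commands=[[[0, 0, 0, 0, 0, -0.145, 1], [0, 0, 0, 0, 0, -0.145, 1], [0, 0, 0, 0, 0, -0.145, 1], [0, 0, 0, 0, 0, -0.145, 1], [0, 0, 0, 0, 0, 0, 1]]])

```text
time_s: 2.1
ee_pos: [0.4649, -0.304, 0.2307]
eef_rot: [0.708, 0.706, -0.0, -0.001]
ft_force: [-0.0, -0.8, 0.1]
width: 0.0857
gripper_force: 0.0
```

Run:
```python
from h import *
to(.615,-.142,.19)
print(read_state()["joint_pos"].round(2))
```

```text
t 2.1 pos [ 0.4649 -0.304   0.2307] yaw 1.568 w 0.0857 tool-down [-0.001  0.001 -1.   ]
shift cm [16.23 14.97  4.07]
[ 0.82  0.23 -0.36  1.81  0.09  1.12  0.43]
```

Call:
servo_tool(commands=[[[3.25, 3, 0.4, 0, 0, 0, 1], [3.25, 3, 0.4, 0, 0, 0, 1], [3.25, 3, 0.4, 0, 0, 0, 1], [3.25, 3, 0.4, 0, 0, 0, 1], [3.25, 3, 0.4, 0, 0, 0, 1]]])

```text
time_s: 2.6
ee_pos: [0.6164, -0.1408, 0.2107]
eef_rot: [0.709, 0.705, -0.0, -0.0]
ft_force: [0.2, 0.6, 0.9]
width: 0.0853
gripper_force: 0.0
```

```bash
cat >> h.py <<'E'
def wray(u,v,z,s):
    c=calibration("wrist");M=np.array(c["mtx"]);T=np.array(c["T_tool_cam"])
    a=np.array([(u-M[0,2]),(v-M[1,2])]);r=np.linalg.norm(a);th=r/M[0,0]
    d=np.r_[a/r*np.sin(th),np.cos(th)]
    Rm=R.from_quat(s["eef_rot"]).as_matrix();o=Rm@T[:3,3]+s["ee_pos"];d=Rm@T[:3,:3]@d
    return o+d*(z-o[2])/d[2]
E
python3 - <<'E'
from h import *
import cv2,pickle
s=read_state();im=camera("wrist");pickle.dump(s,open("w1.pkl","wb"))
cv2.imwrite("pics/w1.png",im);print(calibration("wrist")["mtx"]);to(.615,-.142,.19)
E
```

```text
[[371.64829954   0.         317.02422423]
 [  0.         371.64829954 244.51920791]
 [  0.           0.           1.        ]]
t 2.65 pos [ 0.6214 -0.1301  0.2104] yaw 1.576 w 0.0853 tool-down [ 0.005  0.008 -1.   ]
shift cm [-1.2  -0.65  2.03]
```

View pics/w1.png

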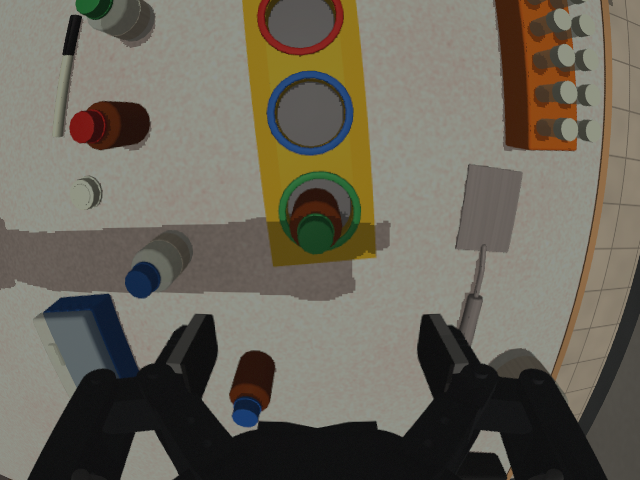

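Run:
```python
from h import *
import pickle
s=pickle.load(open("w1.pkl","rb"));print(s["ee_pos"],s["joint_vel"].round(3))
for n,u,v,z in(("agreen",316,235,.092),("w_green",320,211,.026),("w_blue",310,112,.026),("w_red",300,16,.026),("cblue",142,281,.092),("ared",86,127,.092),("cgreen",94,2,.092)):
    print(n,wray(u,v,z,s).round(4))
```

```text
[ 0.6164296  -0.14080599  0.21074665] [-0.638  0.455 -0.083 -0.5    0.229  0.1   -0.729]
agreen [ 0.616  -0.1395  0.092 ]
w_green [ 0.6194 -0.1374  0.026 ]
w_blue [ 0.6112 -0.0489  0.026 ]
w_red [0.6032 0.0383 0.026 ]
cblue [ 0.4708 -0.1781  0.092 ]
ared [ 0.4354 -0.0481  0.092 ]
cgreen [0.4432 0.0548 0.092 ]
```

Call:
servo_tool(commands=[[[-0.6, -0.3, 2, 0, 0, 0, 1], [-0.6, -0.3, 2, 0, 0, 0, 1], [0, 0, 2, 0, 0, 0, 1], [0, 0, 0, 0, 0, 0, 1], [0, 0, 0, 0, 0, 0, 1]]])

```text
time_s: 3.15
ee_pos: [0.6093, -0.1538, 0.1509]
eef_rot: [0.708, 0.706, -0.0, -0.001]
ft_force: [-0.3, -0.3, 0.8]
width: 0.0854
gripper_force: 0.0
```

Run:
```python
from h import *
to(.6155,-.141,.028)
```

```text
t 3.15 pos [ 0.6093 -0.1538  0.1509] yaw 1.567 w 0.0854 tool-down [-0.001  0.001 -1.   ]
shift cm [ 1.28  0.63 12.29]
```

Call:
servo_tool(commands=[[[0.65, 0.3, 0, 0, 0, 0, 1], [0.65, 0.3, 2, 0, 0, 0, 1], [0, 0, 2.5, 0, 0, 0, 1], [0, 0, 2.5, 0, 0, 0, 1], [0, 0, 2, 0, 0, 0, 1]]])

```text
time_s: 3.65
ee_pos: [0.6169, -0.14, 0.0617]
eef_rot: [0.708, 0.706, 0.001, 0.001]
ft_force: [-0.1, -0.4, -0.5]
width: 0.0855
gripper_force: 0.0
```

Call:
servo_tool(commands=[[[0, 0, 1.3, 0, 0, 0, 1], [0, 0, 1, 0, 0, 0, 1], [0, 0, 1, 0, 0, 0, 1], [0, 0, 0, 0, 0, 0, 1], [0, 0, 0, 0, 0, 0, 1]]])

```text
time_s: 4.15
ee_pos: [0.6163, -0.141, 0.0288]
eef_rot: [0.708, 0.706, 0.0, 0.0]
ft_force: [0.5, -0.1, 0.1]
width: 0.085
gripper_force: 0.0
```

Run:
```python
from h import *
import cv2
to(.6155,-.141,.028)
a=camera("wrist")[100:440,100:540];b=camera("scene")[200:340,140:320]
b=cv2.resize(b,(437,340))[:,:350];cv2.imwrite("pics/g1.png",cv2.hconcat([a,b]))
```

```text
t 4.15 pos [ 0.6163 -0.141   0.0288] yaw 1.569 w 0.085 tool-down [ 0.001 -0.    -1.   ]
shift cm [-0.01 -0.08  0.08]
```

View pics/g1.png

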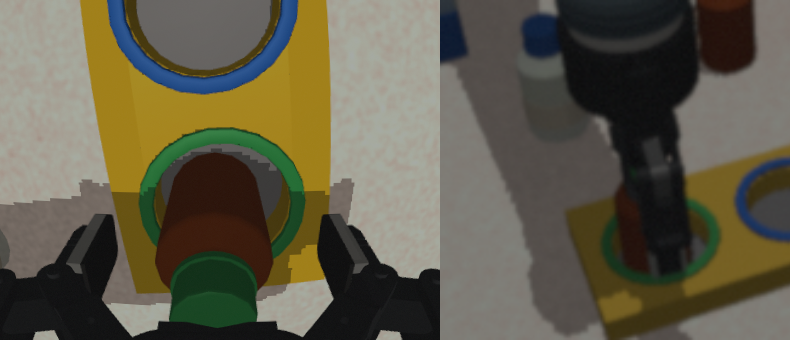

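The wrist view shows the amber bottle (crop x about 214) centred between the pads (115 to 320), with the fingers clear of the collar. I'll close now.

Call:
servo_tool(commands=[[[0, 0, 0, 0, 0, 0, -1], [0, 0, 0, 0, 0, 0, -1], [0, 0, 0, 0, 0, 0, -1], [0, 0, 0, 0, 0, 0, -1], [0, 0, 0, 0, 0, 0, -1]]], force=30)

```text
time_s: 4.75
ee_pos: [0.6161, -0.1411, 0.0289]
eef_rot: [0.708, 0.706, 0.0, 0.0]
ft_force: [-0.3, -0.6, 3.1]
width: 0.0432
gripper_force: 30.8
```

Call:
servo_tool(commands=[[[0, 0, 0, 0, 0, 0, -1], [0, 0, 0, 0, 0, 0, -1], [0, 0, -0.3, 0, 0, 0, -1], [0, 0, -0.5, 0, 0, 0, -1], [0, 0, -1, 0, 0, 0, -1]]])

```text
time_s: 5.25
ee_pos: [0.6143, -0.1407, 0.0453]
eef_rot: [0.708, 0.706, -0.001, -0.001]
ft_force: [-0.7, -0.1, -0.4]
width: 0.0434
gripper_force: 30.6
```

Call:
servo_tool(commands=[[[0, 0, -2, 0, 0, 0, -1], [0, 0, -2.5, 0, 0, 0, -1], [0, 0, -2.5, 0, 0, 0, -1], [0, 0, -2.5, 0, 0, 0, -1], [1, -0.2, -2, 0, 0, 0, -1]]])

```text
time_s: 5.75
ee_pos: [0.6143, -0.1332, 0.1636]
eef_rot: [0.709, 0.705, 0.0, 0.001]
ft_force: [-0.2, 0.3, -1.1]
width: 0.0433
gripper_force: 30.6
```

Call:
servo_tool(commands=[[[2, -0.4, 0, 0, 0, 0, -1], [3, -0.6, 0, 0, 0, 0, -1], [3.5, -0.7, 0, 0, 0, 0, -1], [3.5, -0.7, 0, 0, 0, 0, -1], [3.5, -0.7, 0, 0, 0, 0, -1]]])

```text
time_s: 6.25
ee_pos: [0.5826, 0.0254, 0.1619]
eef_rot: [0.708, 0.706, 0.0, 0.0]
ft_force: [-0.1, 0.4, 0.0]
width: 0.0433
gripper_force: 30.6
```

Call:
servo_tool(commands=[[[3.5, -0.7, 0, 0, 0, 0, -1], [3.5, -0.7, 0, 0, 0, 0, -1], [3.5, -0.7, 0, 0, 0, 0, -1], [3.5, -0.7, 0, 0, 0, 0, -1], [3.5, -0.7, 0, 0, 0, 0, -1]]])

```text
time_s: 6.75
ee_pos: [0.5479, 0.2005, 0.1619]
eef_rot: [0.708, 0.706, 0.0, 0.0]
ft_force: [0.8, 0.2, -0.7]
width: 0.0429
gripper_force: 30.6
```

Call:
servo_tool(commands=[[[3.5, -0.7, 0, 0, 0, 0, -1], [3.5, -0.7, 0, 0, 0, 0, -1], [3, -0.6, 0, 0, 0, 0, -1], [2, -0.4, 0, 0, 0, 0, -1], [0, 0, 0, 0, 0, 0, -1]]])

```text
time_s: 7.25
ee_pos: [0.5221, 0.3246, 0.1623]
eef_rot: [0.705, 0.709, 0.001, -0.001]
ft_force: [-1.0, 0.3, -0.7]
width: 0.0436
gripper_force: 30.6
```

Run:
```python
from h import *
import cv2,pickle
s=read_state();pickle.dump(s,open("w2.pkl","wb"));to(.517,.347,.033);cv2.imwrite("pics/w2.png",camera("wrist"))
```

```text
t 7.25 pos [0.5221 0.3246 0.1623] yaw 1.576 w 0.0436 tool-down [-0.     0.004 -1.   ]
shift cm [ 2.2  -0.5  12.94]
```

View pics/w2.png

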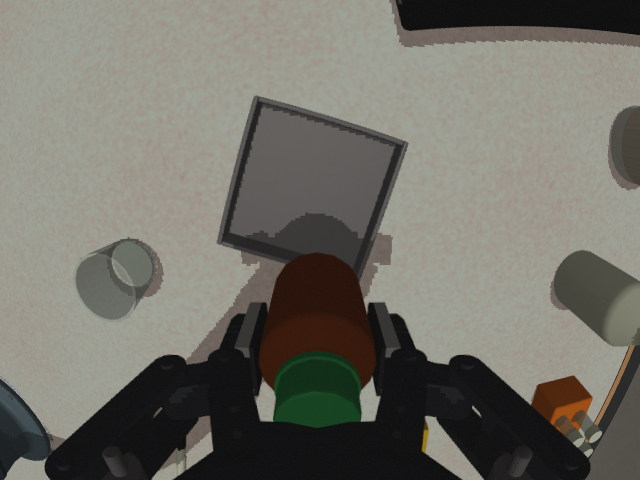

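The tray's rim corners are at about (257,97), (406,144), (360,280) and (219,242). The bottle hangs upright in the grip.

Run:
```python
from h import *
import pickle
s=pickle.load(open("w2.pkl","rb"))
c=np.array([wray(u,v,.03,s)[:2] for u,v in((257,97),(406,144),(360,280),(219,242))]);print(c,c.mean(0),np.linalg.norm(c-np.roll(c,1,0),axis=1))
to(*c.mean(0),.033)
```

```text
[[0.47831776 0.42723848]
 [0.58824398 0.39361605]
 [0.55751942 0.2843429 ]
 [0.44462294 0.31613673]] [0.51717603 0.35533354] [0.11609884 0.11495322 0.11351044 0.11728795]
t 7.3 pos [0.5234 0.3214 0.1619] yaw 1.573 w 0.043 tool-down [ 0.     0.001 -1.   ]
shift cm [ 3.38 -0.62 12.89]
```

Call:
servo_tool(commands=[[[1.5, -0.3, 1, 0, 0, 0, -1], [1.5, -0.3, 2.5, 0, 0, 0, -1], [0, 0, 2.5, 0, 0, 0, -1], [0, 0, 2.5, 0, 0, 0, -1], [0, 0, 2, 0, 0, 0, -1]]])

```text
time_s: 7.8
ee_pos: [0.5195, 0.3459, 0.0547]
eef_rot: [0.709, 0.705, -0.001, 0.001]
ft_force: [-1.2, -1.1, 0.1]
width: 0.043
gripper_force: 30.6
```

Call:
servo_tool(commands=[[[0, 0, 1, 0, 0, 0, -1], [0, 0, 0.7, 0, 0, 0, -1], [0, 0, 0.3, 0, 0, 0, -1], [0, 0, 0, 0, 0, 0, -1], [0, 0, 0, 0, 0, 0, -1]]])

```text
time_s: 8.3
ee_pos: [0.5195, 0.3497, 0.0374]
eef_rot: [0.708, 0.706, 0.001, 0.0]
ft_force: [-0.6, -0.1, -1.1]
width: 0.043
gripper_force: 30.7
```

Call:
servo_tool(commands=[[[0, 0, 0.1, 0, 0, 0, -1], [0, 0, 0.1, 0, 0, 0, -1], [0, 0, 0.1, 0, 0, 0, -1], [0, 0, 0, 0, 0, 0, -1], [0, 0, 0, 0, 0, 0, -1]]])

```text
time_s: 8.8
ee_pos: [0.5187, 0.3492, 0.0332]
eef_rot: [0.708, 0.706, -0.0, -0.0]
ft_force: [-0.9, 0.4, -1.2]
width: 0.0434
gripper_force: 30.7
```

Call:
servo_tool(commands=[[[0, 0, 0.1, 0, 0, 0, -1], [0, 0, 0, 0, 0, 0, -1], [0, 0, 0, 0, 0, 0, -1]]])

```text
time_s: 9.1
ee_pos: [0.5188, 0.3494, 0.0328]
eef_rot: [0.708, 0.706, 0.0, 0.0]
ft_force: [-1.1, -1.5, 3.7]
width: 0.0435
gripper_force: 30.9
```

Call:
servo_tool(commands=[[[0, 0, 0, 0, 0, 0, 0.15], [0, 0, 0, 0, 0, 0, 0.3], [0, 0, 0, 0, 0, 0, 0.6], [0, 0, 0, 0, 0, 0, 1], [0, 0, 0, 0, 0, 0, 1]]])

```text
time_s: 9.6
ee_pos: [0.5186, 0.3492, 0.0321]
eef_rot: [0.708, 0.706, -0.0, -0.0]
ft_force: [-0.2, 0.5, -0.5]
width: 0.0855
gripper_force: 0.0
```

Call:
servo_tool(commands=[[[0, 0, -1, 0, 0, 0, 1], [0, 0, -2.5, 0, 0, 0, 1], [0, 0, -4, 0, 0, 0, 1], [0, 0, -4, 0, 0, 0, 1], [0, 0, -2, 0, 0, 0, 1]]])

```text
time_s: 10.1
ee_pos: [0.5204, 0.3512, 0.1725]
eef_rot: [0.708, 0.707, 0.004, 0.001]
ft_force: [0.5, 1.2, 0.1]
width: 0.0855
gripper_force: 0.0
```

Run:
```python
from h import *
import cv2
to(.455,.181,.16)
a=camera("top")[190:300,80:240];cv2.imwrite("pics/p1.png",cv2.resize(a,None,fx=3,fy=3))
```

```text
t 10.1 pos [0.5204 0.3512 0.1725] yaw 1.569 w 0.0855 tool-down [ 0.006  0.004 -1.   ]
shift cm [-17.04  -6.52   1.14]
```

View pics/p1.png

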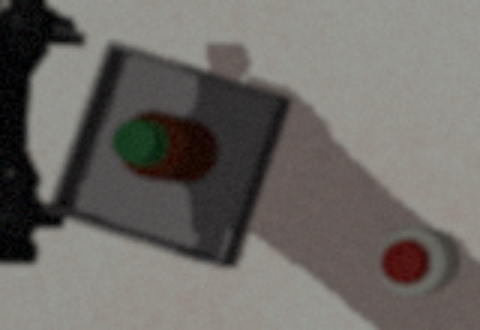

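The brown bottle stands upright in the tray (cap at about (142,140) in the crop). Next is clear_red.

Call:
servo_tool(commands=[[[-2.8, -1.1, 0, 0, 0, 0, 1], [-3.5, -1.3, 0, 0, 0, 0, 1], [-3.5, -1.3, 0, 0, 0, 0, 1], [-3.5, -1.3, 0, 0, 0, 0, 1], [-3.5, -1.3, 0, 0, 0, 0, 1]]])

```text
time_s: 10.65
ee_pos: [0.4546, 0.1801, 0.1675]
eef_rot: [0.708, 0.707, 0.0, 0.0]
ft_force: [-0.3, -0.7, 0.5]
width: 0.0853
gripper_force: 0.0
```

Call:
servo_tool(commands=[[[0, 0, 0, 0, 0, 0, 1], [0, 0, 0, 0, 0, 0, 1], [0, 0, 0, 0, 0, 0, 1], [0, 0, 0, 0, 0, 0, 1]]])

```text
time_s: 11.05
ee_pos: [0.4557, 0.1833, 0.1678]
eef_rot: [0.707, 0.707, 0.001, -0.0]
ft_force: [-0.1, 0.8, 0.5]
width: 0.0853
gripper_force: 0.0
```

```bash
cat >> h.py <<'E'
import cv2
def cap(col):
    "all blobs of a cap colour in the wrist view, located at mid-cap height"
    s=read_state();im=camera("wrist");h=cv2.cvtColor(im,cv2.COLOR_BGR2HSV)
    lo={"red":[(0,0),(4,180)],"green":[(50,0),(80,0)],"blue":[(105,0),(125,0)]}[col]
    H=h[...,0];m=((H<=4)|(H>=176)) if col=="red" else (H>=lo[0][0])&(H<=lo[1][0])
    m=(m&(h[...,1]>130)&(h[...,2]>40)).astype(np.uint8)
    n,_,st,ce=cv2.connectedComponentsWithStats(m)
    for i in range(1,n):
        if st[i,4]>150: print(col,st[i].tolist(),ce[i].round(1),"at .087:",wray(*ce[i],.087,s)[:2].round(4))
    return im
E
python3 - <<'E'
from h import *
im=cap("red");to(.455,.181,.028)
E
```

```text
red [284, 226, 43, 49, 1640] [305.1 250.1] at .087: [0.4487 0.1865]
red [463, 334, 33, 34, 293] [482.8 345.2] at .087: [0.5847 0.108 ]
t 11.1 pos [0.4557 0.1832 0.1676] yaw 1.571 w 0.0853 tool-down [ 0.001  0.001 -1.   ]
shift cm [-0.23 -0.07 13.96]
```

Call:
servo_tool(commands=[[[0, -0.5, 2, 0, 0, 0, 1], [0, 0, 3, 0, 0, 0, 1], [0, 0, 3, 0, 0, 0, 1], [0, 0, 2.5, 0, 0, 0, 1], [0, 0, 1.5, 0, 0, 0, 1]]])

```text
time_s: 11.6
ee_pos: [0.4492, 0.182, 0.0453]
eef_rot: [0.707, 0.707, -0.001, -0.001]
ft_force: [-0.2, -0.3, 0.1]
width: 0.0854
gripper_force: 0.0
```

Call:
servo_tool(commands=[[[0, 0, 1, 0, 0, 0, 1], [0, 0, 0.6, 0, 0, 0, 1], [0, 0, 0.4, 0, 0, 0, 1], [0, 0, 0, 0, 0, 0, 1], [0, 0, 0, 0, 0, 0, 1]]])

```text
time_s: 12.1
ee_pos: [0.4511, 0.1816, 0.028]
eef_rot: [0.708, 0.706, 0.001, 0.0]
ft_force: [-0.1, 0.7, -0.6]
width: 0.0852
gripper_force: 0.0
```

Run:
```python
from h import *
im=cap("red");to(.451,.183,.028);cv2.imwrite("pics/g2.png",im)
```

```text
red [263, 344, 90, 84, 6351] [307.8 387. ] at .087: [0.4488 0.1929]
red [477, 449, 31, 31, 297] [491.5 464.4] at .087: [0.5195 0.145 ]
t 12.15 pos [0.4511 0.1816 0.0281] yaw 1.569 w 0.0854 tool-down [ 0.002  0.    -1.   ]
shift cm [ 0.14 -0.01  0.01]
```

View pics/g2.png

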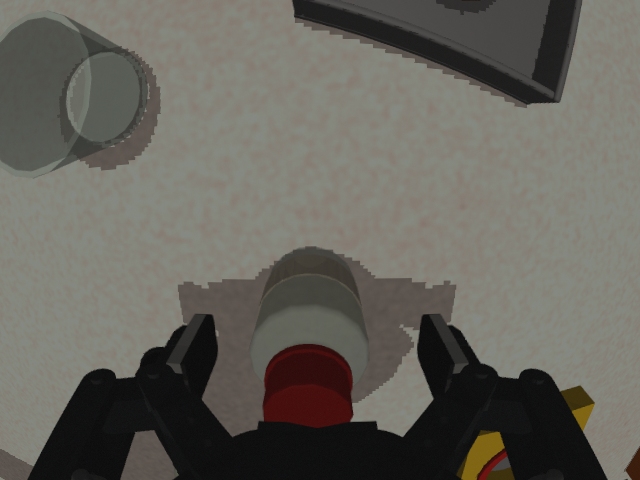

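The bottle's centre is at x 308 and the pads' at 317, so I'm about 3 mm too far in +x. I'll correct that and close.

Call:
servo_tool(commands=[[[0.2, -0.3, 0, 0, 0, 0, 1], [0, 0, 0, 0, 0, 0, 1], [0, 0, 0, 0, 0, 0, -1], [0, 0, 0, 0, 0, 0, -1], [0, 0, 0, 0, 0, 0, -1]]])

```text
time_s: 12.65
ee_pos: [0.4476, 0.1834, 0.0274]
eef_rot: [0.708, 0.706, 0.0, 0.0]
ft_force: [2.2, 0.6, 0.1]
width: 0.044
gripper_force: 1.0
```

Call:
servo_tool(commands=[[[0, 0, 0, 0, 0, 0, -1], [0, 0, 0, 0, 0, 0, -1], [0, 0, 0, 0, 0, 0, -1], [0, 0, 0, 0, 0, 0, -1]]])

```text
time_s: 13.05
ee_pos: [0.4476, 0.1834, 0.0275]
eef_rot: [0.708, 0.706, 0.0, 0.0]
ft_force: [-0.1, -0.2, 4.0]
width: 0.0429
gripper_force: 30.6
```

Run:
```python
from h import *
to(.604,.0387,.16)
```

```text
t 13.05 pos [0.4476 0.1834 0.0275] yaw 1.569 w 0.0429 tool-down [ 0. -0. -1.]
shift cm [-14.44  15.68 -13.25]
```

Call:
servo_tool(commands=[[[0, 0, -0.5, 0, 0, 0, -1], [0, 0, -2, 0, 0, 0, -1], [0, 0, -3, 0, 0, 0, -1], [0, 0, -3, 0, 0, 0, -1], [0, 0, -3, 0, 0, 0, -1]]])

```text
time_s: 13.55
ee_pos: [0.4465, 0.1832, 0.1429]
eef_rot: [0.708, 0.707, -0.001, -0.0]
ft_force: [0.8, -1.0, -1.5]
width: 0.0434
gripper_force: 30.8
```

Call:
servo_tool(commands=[[[-1.4, 1.5, -1.5, 0, 0, 0, -1], [-2.5, 2.7, 0, 0, 0, 0, -1], [-3, 3.3, 0, 0, 0, 0, -1], [-3, 3.3, 0, 0, 0, 0, -1], [-2.5, 2.7, 0, 0, 0, 0, -1]]])

```text
time_s: 14.05
ee_pos: [0.5833, 0.0566, 0.1569]
eef_rot: [0.708, 0.706, -0.0, 0.0]
ft_force: [0.6, 0.7, -0.4]
width: 0.0433
gripper_force: 30.9
```

Call:
servo_tool(commands=[[[-1.5, 1.6, 0, 0, 0, 0, -1], [-0.5, 0.6, 0, 0, 0, 0, -1], [0, 0, 0, 0, 0, 0, -1], [0, 0, 0, 0, 0, 0, -1], [0, 0, 0, 0, 0, 0, -1]]])

```text
time_s: 14.55
ee_pos: [0.6027, 0.0415, 0.1572]
eef_rot: [0.707, 0.708, -0.0, -0.001]
ft_force: [-0.2, 0.2, -0.6]
width: 0.0429
gripper_force: 30.9
```

Run:
```python
from h import *
to(.604,.0387,.030);cv2.imwrite("pics/h2.png",camera("wrist"))
```

```text
t 14.55 pos [0.6027 0.0415 0.1572] yaw 1.572 w 0.0429 tool-down [-0.001  0.001 -1.   ]
shift cm [-0.29  0.14 12.72]
```

View pics/h2.png

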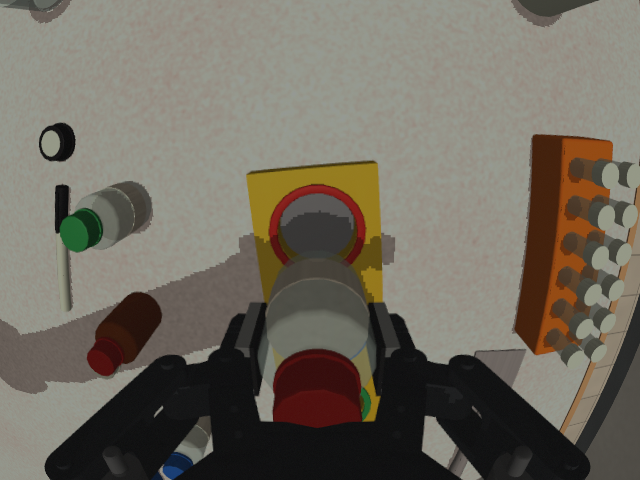

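The red ring is centred at about (318,229), in line with the held bottle. The clear_green cap is at (80,230). I'll check the ray positions.

Run:
```python
from h import *
s=read_state()
print(wray(318,229,.026,s),wray(78,231,.092,s),wray(100,357,.092,s))
```

```text
[0.60395461 0.04352178 0.026     ] [0.44163418 0.06273115 0.092     ] [ 0.43293254 -0.0401916   0.092     ]
```

Call:
servo_tool(commands=[[[-0.2, 0.1, 1, 0, 0, 0, -1], [0, 0, 2.5, 0, 0, 0, -1], [0, 0, 2.5, 0, 0, 0, -1], [0, 0, 2.5, 0, 0, 0, -1], [0, 0, 0, 0, 0, 0, -1]]])

```text
time_s: 15.1
ee_pos: [0.6006, 0.0366, 0.0677]
eef_rot: [0.708, 0.707, -0.004, -0.003]
ft_force: [-1.0, -0.2, -1.8]
width: 0.0431
gripper_force: 30.9
```

Call:
servo_tool(commands=[[[0.1, 0.1, 1, 0, 0, 0, -1], [0, 0, 1, 0, 0, 0, -1], [0, 0, 1, 0, 0, 0, -1], [0, 0, 0.7, 0, 0, 0, -1], [0, 0, 0, 0, 0, 0, -1]]])

```text
time_s: 15.6
ee_pos: [0.6051, 0.0379, 0.0341]
eef_rot: [0.708, 0.706, -0.001, -0.001]
ft_force: [0.8, 0.4, -1.5]
width: 0.0429
gripper_force: 30.9
```

Call:
servo_tool(commands=[[[0, 0, 0.3, 0, 0, 0, -1], [0, 0, 0.1, 0, 0, 0, -1], [0, 0, 0, 0, 0, 0, -1], [0, 0, 0, 0, 0, 0, -1]]])

```text
time_s: 16.0
ee_pos: [0.6064, 0.0381, 0.0316]
eef_rot: [0.708, 0.706, 0.0, 0.0]
ft_force: [0.2, 0.4, -1.1]
width: 0.0432
gripper_force: 30.9
```

Contact should come at about 0.0275; I'll creep down.

Call:
servo_tool(commands=[[[0, -0.1, 0.1, 0, 0, 0, -1], [0, 0, 0.1, 0, 0, 0, -1], [0, 0, 0.1, 0, 0, 0, -1], [0, 0, 0.1, 0, 0, 0, -1], [0, 0, 0, 0, 0, 0, -1]]])

```text
time_s: 16.5
ee_pos: [0.6051, 0.0381, 0.0276]
eef_rot: [0.708, 0.706, -0.0, -0.0]
ft_force: [-1.6, 0.0, 1.4]
width: 0.043
gripper_force: 31.1
```

Call:
servo_tool(commands=[[[0, 0, 0, 0, 0, 0, -1], [0, 0, 0, 0, 0, 0, -1]]])

```text
time_s: 16.7
ee_pos: [0.6051, 0.0381, 0.0276]
eef_rot: [0.708, 0.706, -0.0, 0.0]
ft_force: [-1.2, -0.6, 2.4]
width: 0.0433
gripper_force: 31.2
```

Call:
servo_tool(commands=[[[0, 0, 0, 0, 0, 0, 0.15], [0, 0, 0, 0, 0, 0, 0.3], [0, 0, 0, 0, 0, 0, 0.6], [0, 0, 0, 0, 0, 0, 1], [0, 0, 0, 0, 0, 0, 1]]])

```text
time_s: 17.2
ee_pos: [0.6051, 0.0381, 0.0272]
eef_rot: [0.708, 0.706, 0.0, -0.0]
ft_force: [0.0, -0.3, 0.2]
width: 0.0855
gripper_force: 0.0
```

Call:
servo_tool(commands=[[[0, 0, -1, 0, 0, 0, 1], [0, 0, -2.5, 0, 0, 0, 1], [0, 0, -4, 0, 0, 0, 1], [0, 0, -4, 0, 0, 0, 1], [0, 0, -2.5, 0, 0, 0, 1]]])

```text
time_s: 17.7
ee_pos: [0.6069, 0.0387, 0.1717]
eef_rot: [0.708, 0.707, 0.002, 0.002]
ft_force: [-0.6, 0.7, -1.0]
width: 0.0854
gripper_force: 0.0
```

Run:
```python
from h import *
to(.468,-.180,.168)
```

```text
t 17.7 pos [0.6069 0.0387 0.1717] yaw 1.569 w 0.0854 tool-down [ 0.005  0.    -1.   ]
shift cm [-21.89 -13.85   0.28]
```

Call:
servo_tool(commands=[[[-2.8, -1.8, 0, 0, 0, 0, 1], [-3.8, -2.4, 0, 0, 0, 0, 1], [-3.8, -2.4, 0, 0, 0, 0, 1], [-3.8, -2.4, 0, 0, 0, 0, 1], [-3.8, -2.4, 0, 0, 0, 0, 1]]])

```text
time_s: 18.2
ee_pos: [0.4899, -0.143, 0.1682]
eef_rot: [0.708, 0.707, 0.0, 0.001]
ft_force: [0.6, -0.9, 1.3]
width: 0.0853
gripper_force: 0.0
```

Call:
servo_tool(commands=[[[-2.8, -1.8, 0, 0, 0, 0, 1], [-1, -0.5, 0, 0, 0, 0, 1], [0, 0, 0, 0, 0, 0, 1], [0, 0, 0, 0, 0, 0, 1], [0, 0, 0, 0, 0, 0, 1]]])

```text
time_s: 18.7
ee_pos: [0.4692, -0.1773, 0.1677]
eef_rot: [0.706, 0.708, 0.001, 0.0]
ft_force: [-0.4, -0.4, 0.7]
width: 0.0853
gripper_force: 0.0
```

Run:
```python
from h import *
im=cap("blue");to(.468,-.180,.028)
```

```text
blue [450, 34, 81, 89, 1774] [488.9  77.9] at .087: [ 0.577 -0.06 ]
blue [289, 235, 42, 48, 1598] [309.6 258.2] at .087: [ 0.465  -0.1795]
blue [119, 284, 117, 121, 2642] [190.  318.8] at .087: [ 0.3786 -0.2267]
blue [386, 398, 33, 36, 883] [402.2 414.5] at .087: [ 0.5412 -0.3201]
t 18.75 pos [ 0.469  -0.1773  0.1675] yaw 1.573 w 0.0853 tool-down [ 0.001  0.001 -1.   ]
shift cm [-0.28 -0.12 13.95]
```

Call:
servo_tool(commands=[[[-0.4, -0.5, 2, 0, 0, 0, 1], [0, 0, 3, 0, 0, 0, 1], [0, 0, 3, 0, 0, 0, 1], [0, 0, 2.5, 0, 0, 0, 1], [0, 0, 1.5, 0, 0, 0, 1]]])

```text
time_s: 19.25
ee_pos: [0.4622, -0.1814, 0.0452]
eef_rot: [0.707, 0.707, -0.0, -0.002]
ft_force: [-1.3, -1.0, -0.3]
width: 0.0853
gripper_force: 0.0
```

Call:
servo_tool(commands=[[[0, 0, 1, 0, 0, 0, 1], [0, 0, 0.6, 0, 0, 0, 1], [0, 0, 0.4, 0, 0, 0, 1], [0, 0, 0, 0, 0, 0, 1], [0, 0, 0, 0, 0, 0, 1]]])

```text
time_s: 19.75
ee_pos: [0.4634, -0.1838, 0.0279]
eef_rot: [0.708, 0.706, 0.0, 0.001]
ft_force: [-1.0, -0.2, 1.0]
width: 0.0855
gripper_force: 0.0
```

Run:
```python
from h import *
im=cap("blue");to(.464,-.182,.028);cv2.imwrite("pics/g3.png",im)
```

```text
blue [559, 0, 81, 121, 2054] [586.6  69.1] at .087: [ 0.5344 -0.0812]
blue [276, 346, 89, 82, 6118] [320.4 388.1] at .087: [ 0.4646 -0.1729]
blue [33, 366, 66, 44, 1295] [ 61.8 387. ] at .087: [ 0.3724 -0.1831]
blue [107, 367, 34, 11, 231] [124.5 371.7] at .087: [ 0.4037 -0.1712]
blue [144, 431, 34, 49, 497] [161.  453.6] at .087: [ 0.4064 -0.2103]
t 19.8 pos [ 0.4634 -0.1839  0.0281] yaw 1.569 w 0.0853 tool-down [ 0.002 -0.001 -1.   ]
shift cm [0.19 0.06 0.01]
```

Call:
servo_tool(commands=[[[0.2, 0.1, 0, 0, 0, 0, 1], [0, 0, 0, 0, 0, 0, 1], [0, 0, 0, 0, 0, 0, -1], [0, 0, 0, 0, 0, 0, -1], [0, 0, 0, 0, 0, 0, -1]]])

```text
time_s: 20.3
ee_pos: [0.4638, -0.1817, 0.0274]
eef_rot: [0.708, 0.706, 0.0, 0.0]
ft_force: [3.2, -1.0, 0.2]
width: 0.044
gripper_force: 0.4
```

Call:
servo_tool(commands=[[[0, 0, 0, 0, 0, 0, -1], [0, 0, 0, 0, 0, 0, -1], [0, 0, 0, 0, 0, 0, -1], [0, 0, 0, 0, 0, 0, -1]]])

```text
time_s: 20.7
ee_pos: [0.4639, -0.1817, 0.0275]
eef_rot: [0.708, 0.706, 0.0, 0.0]
ft_force: [-0.2, -0.3, 3.2]
width: 0.043
gripper_force: 31.0
```

Run:
```python
from h import *
to(.612,-.0495,.16)
```

```text
t 20.7 pos [ 0.4639 -0.1817  0.0275] yaw 1.569 w 0.043 tool-down [ 0. -0. -1.]
shift cm [ 13.25  14.79 -13.25]
```

Call:
servo_tool(commands=[[[0, 0, -0.5, 0, 0, 0, -1], [0, 0, -2, 0, 0, 0, -1], [0, 0, -3, 0, 0, 0, -1], [0, 0, -3, 0, 0, 0, -1], [0, 0, -3, 0, 0, 0, -1]]])

```text
time_s: 21.2
ee_pos: [0.4627, -0.1813, 0.1429]
eef_rot: [0.708, 0.706, -0.0, -0.001]
ft_force: [-0.1, 0.8, -1.8]
width: 0.0427
gripper_force: 30.8
```

Call:
servo_tool(commands=[[[1.3, 1.4, -1.5, 0, 0, 0, -1], [2.3, 2.6, 0, 0, 0, 0, -1], [2.8, 3.1, 0, 0, 0, 0, -1], [2.8, 3.1, 0, 0, 0, 0, -1], [2.3, 2.6, 0, 0, 0, 0, -1]]])

```text
time_s: 21.7
ee_pos: [0.5927, -0.0648, 0.157]
eef_rot: [0.707, 0.707, 0.0, -0.0]
ft_force: [-0.2, 0.7, -1.1]
width: 0.0434
gripper_force: 30.9
```

Call:
servo_tool(commands=[[[1.3, 1.5, 0, 0, 0, 0, -1], [0.4, 0.5, 0, 0, 0, 0, -1], [0, 0, 0, 0, 0, 0, -1], [0, 0, 0, 0, 0, 0, -1], [0, 0, 0, 0, 0, 0, -1]]])

```text
time_s: 22.2
ee_pos: [0.6106, -0.0521, 0.1569]
eef_rot: [0.709, 0.705, -0.001, -0.0]
ft_force: [0.2, -0.4, -2.4]
width: 0.0433
gripper_force: 30.9
```

Run:
```python
from h import *
to(.612,-.0495,.028);cv2.imwrite("pics/h3.png",camera("wrist"))
```

```text
t 22.2 pos [ 0.6106 -0.0521  0.1569] yaw 1.566 w 0.0433 tool-down [-0.002 -0.001 -1.   ]
shift cm [ 0.28  0.16 12.89]
```

View pics/h3.png

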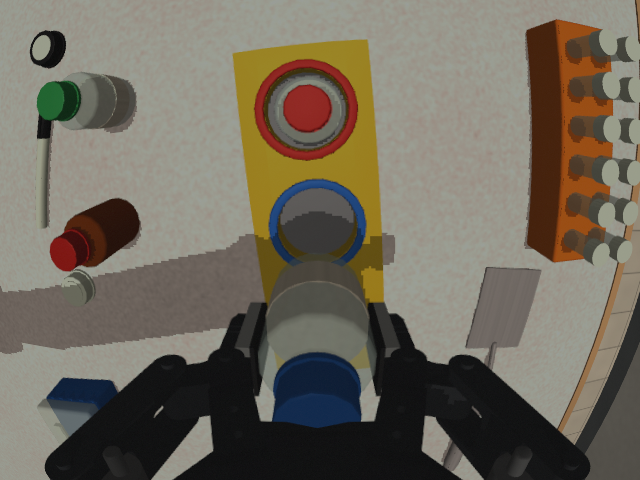

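The red bottle stands in its well and the held bottle lines up with the blue ring (317,225). I'll lower it.

Call:
servo_tool(commands=[[[0.3, 0.1, 1, 0, 0, 0, -1], [0, 0, 2.5, 0, 0, 0, -1], [0, 0, 2.5, 0, 0, 0, -1], [0, 0, 2.5, 0, 0, 0, -1], [0, 0, 1, 0, 0, 0, -1]]])

```text
time_s: 22.75
ee_pos: [0.61, -0.0473, 0.0588]
eef_rot: [0.708, 0.706, -0.002, -0.002]
ft_force: [-1.2, -0.2, -0.7]
width: 0.043
gripper_force: 30.9
```

Call:
servo_tool(commands=[[[0, 0, 1, 0, 0, 0, -1], [0, 0, 1, 0, 0, 0, -1], [0, 0, 0.8, 0, 0, 0, -1], [0, 0, 0, 0, 0, 0, -1], [0, 0, 0, 0, 0, 0, -1]]])

```text
time_s: 23.25
ee_pos: [0.6133, -0.0469, 0.0346]
eef_rot: [0.708, 0.706, 0.0, 0.0]
ft_force: [-0.6, -0.1, -1.8]
width: 0.0429
gripper_force: 30.9
```

Run:
```python
from h import *
to(.612,-.0495,.0275)
```

```text
t 23.25 pos [ 0.6133 -0.0469  0.0346] yaw 1.569 w 0.0429 tool-down [ 0.001  0.    -1.   ]
shift cm [-0.26 -0.13  0.71]
```

Call:
servo_tool(commands=[[[-0.2, -0.1, 0.2, 0, 0, 0, -1], [0, 0, 0.2, 0, 0, 0, -1], [0, 0, 0.1, 0, 0, 0, -1], [0, 0, 0.1, 0, 0, 0, -1], [0, 0, 0.1, 0, 0, 0, -1]]])

```text
time_s: 23.75
ee_pos: [0.612, -0.0489, 0.0275]
eef_rot: [0.708, 0.706, 0.0, 0.0]
ft_force: [-2.1, -0.0, 5.6]
width: 0.0432
gripper_force: 31.5
```

Call:
servo_tool(commands=[[[0, 0, 0, 0, 0, 0, -1], [0, 0, 0, 0, 0, 0, -1]]])

```text
time_s: 23.95
ee_pos: [0.612, -0.0489, 0.0275]
eef_rot: [0.708, 0.706, -0.0, 0.0]
ft_force: [-0.7, -0.3, 1.8]
width: 0.0431
gripper_force: 31.0
```

Call:
servo_tool(commands=[[[0, 0, 0, 0, 0, 0, 0.15], [0, 0, 0, 0, 0, 0, 0.3], [0, 0, 0, 0, 0, 0, 0.6], [0, 0, 0, 0, 0, 0, 1], [0, 0, 0, 0, 0, 0, 1]]])

```text
time_s: 24.45
ee_pos: [0.612, -0.0489, 0.0273]
eef_rot: [0.708, 0.706, 0.0, 0.0]
ft_force: [0.5, -0.4, 0.0]
width: 0.0855
gripper_force: 0.0
```

Call:
servo_tool(commands=[[[0, 0, -1, 0, 0, 0, 1], [0, 0, -2.5, 0, 0, 0, 1], [0, 0, -4, 0, 0, 0, 1], [0, 0, -4, 0, 0, 0, 1], [0, 0, -2.5, 0, 0, 0, 1]]])

```text
time_s: 24.95
ee_pos: [0.6138, -0.0487, 0.1717]
eef_rot: [0.708, 0.707, 0.002, 0.002]
ft_force: [0.7, -0.0, 0.5]
width: 0.0856
gripper_force: 0.0
```

Run:
```python
from h import *
to(.437,.060,.168)
```

```text
t 24.95 pos [ 0.6138 -0.0487  0.1717] yaw 1.569 w 0.0856 tool-down [ 0.006 -0.    -1.   ]
shift cm [ 10.84 -17.7    0.27]
```

Call:
servo_tool(commands=[[[1.5, -2.4, 0, 0, 0, 0, 1], [2.2, -3.6, 0, 0, 0, 0, 1], [2.2, -3.6, 0, 0, 0, 0, 1], [2.2, -3.6, 0, 0, 0, 0, 1], [2, -3.2, 0, 0, 0, 0, 1]]])

```text
time_s: 25.45
ee_pos: [0.4463, 0.0535, 0.1678]
eef_rot: [0.708, 0.707, 0.0, 0.0]
ft_force: [-0.0, 0.7, -0.5]
width: 0.0854
gripper_force: 0.0
```

Call:
servo_tool(commands=[[[0.8, -1.2, 0, 0, 0, 0, 1], [0, 0, 0, 0, 0, 0, 1], [0, 0, 0, 0, 0, 0, 1], [0, 0, 0, 0, 0, 0, 1], [0, 0, 0, 0, 0, 0, 1]]])

```text
time_s: 25.95
ee_pos: [0.4376, 0.0596, 0.1675]
eef_rot: [0.709, 0.706, 0.001, -0.0]
ft_force: [0.0, 0.5, -0.4]
width: 0.0852
gripper_force: 0.0
```

Run:
```python
from h import *
im=cap("green");to(.437,.060,.028)
```

```text
green [292, 227, 42, 48, 1560] [312.7 250.5] at .087: [0.4353 0.0626]
t 26.0 pos [0.4373 0.0597 0.1674] yaw 1.567 w 0.0852 tool-down [ 0.     0.001 -1.   ]
shift cm [ 0.02 -0.03 13.94]
```

Call:
servo_tool(commands=[[[0, -0.3, 2, 0, 0, 0, 1], [0, 0, 3, 0, 0, 0, 1], [0, 0, 3, 0, 0, 0, 1], [0, 0, 2.5, 0, 0, 0, 1], [0, 0, 1.5, 0, 0, 0, 1]]])

```text
time_s: 26.5
ee_pos: [0.4322, 0.0598, 0.0451]
eef_rot: [0.708, 0.706, -0.001, -0.001]
ft_force: [0.3, -1.0, -0.9]
width: 0.0852
gripper_force: 0.0
```

Call:
servo_tool(commands=[[[0, 0, 1, 0, 0, 0, 1], [0, 0, 0.6, 0, 0, 0, 1], [0, 0, 0.4, 0, 0, 0, 1], [0, 0, 0, 0, 0, 0, 1], [0, 0, 0, 0, 0, 0, 1]]])

```text
time_s: 27.0
ee_pos: [0.4339, 0.0605, 0.0279]
eef_rot: [0.708, 0.706, 0.001, 0.0]
ft_force: [-0.5, -0.5, -0.2]
width: 0.0855
gripper_force: 0.0
```

Run:
```python
from h import *
im=cap("green");to(.4345,.060,.028)
```

```text
green [278, 352, 87, 76, 4270] [318.4 394.4] at .087: [0.4346 0.0689]
t 27.05 pos [0.4339 0.0605 0.028 ] yaw 1.569 w 0.0858 tool-down [ 0.002  0.    -1.   ]
shift cm [-0.05  0.06 -0.  ]
```

Call:
servo_tool(commands=[[[0, 0, 0, 0, 0, 0, -1], [0, 0, 0, 0, 0, 0, -1], [0, 0, 0, 0, 0, 0, -1], [0, 0, 0, 0, 0, 0, -1], [0, 0, 0, 0, 0, 0, -1]]])

```text
time_s: 27.55
ee_pos: [0.4337, 0.0605, 0.0278]
eef_rot: [0.708, 0.706, 0.0, 0.0]
ft_force: [-0.1, 0.3, 4.6]
width: 0.0427
gripper_force: 30.5
```

Call:
servo_tool(commands=[[[0, 0, 0, 0, 0, 0, -1], [0, 0, 0, 0, 0, 0, -1]]])

```text
time_s: 27.75
ee_pos: [0.4337, 0.0604, 0.0278]
eef_rot: [0.708, 0.706, 0.0, 0.0]
ft_force: [-0.5, -0.5, 5.5]
width: 0.0432
gripper_force: 30.6
```

Run:
```python
from h import *
to(.620,-.1385,.16)
```

```text
t 27.75 pos [0.4337 0.0604 0.0278] yaw 1.569 w 0.0432 tool-down [ 0.001 -0.    -1.   ]
shift cm [-19.86  18.69 -13.2 ]
```

Call:
servo_tool(commands=[[[0, 0, -0.5, 0, 0, 0, -1], [0, 0, -2, 0, 0, 0, -1], [0, 0, -3, 0, 0, 0, -1], [0, 0, -3, 0, 0, 0, -1], [0, 0, -3, 0, 0, 0, -1]]])

```text
time_s: 28.25
ee_pos: [0.4321, 0.0604, 0.1428]
eef_rot: [0.708, 0.707, -0.001, -0.001]
ft_force: [-0.3, 0.5, -0.2]
width: 0.0429
gripper_force: 30.8
```

Call:
servo_tool(commands=[[[-1.5, 1.4, -2, 0, 0, 0, -1], [-3, 2.8, -0.5, 0, 0, 0, -1], [-3.3, 3.1, 0, 0, 0, 0, -1], [-3.3, 3.1, 0, 0, 0, 0, -1], [-3.3, 3.1, 0, 0, 0, 0, -1]]])

```text
time_s: 28.75
ee_pos: [0.5682, -0.0852, 0.1669]
eef_rot: [0.708, 0.706, -0.0, -0.0]
ft_force: [0.5, 0.1, -0.4]
width: 0.0428
gripper_force: 30.8
```

Call:
servo_tool(commands=[[[-3, 2.8, 0, 0, 0, 0, -1], [-1.8, 1.8, 0, 0, 0, 0, -1], [-0.6, 0.6, 0, 0, 0, 0, -1], [0, 0, 0, 0, 0, 0, -1], [0, 0, 0, 0, 0, 0, -1]]])

```text
time_s: 29.25
ee_pos: [0.6185, -0.136, 0.1667]
eef_rot: [0.707, 0.707, -0.0, -0.001]
ft_force: [-0.1, 0.5, -1.1]
width: 0.0428
gripper_force: 30.8
```

Run:
```python
from h import *
to(.620,-.1385,.028);cv2.imwrite("pics/h4.png",camera("wrist"));to(.620,-.1385,.028)
```

```text
t 29.25 pos [ 0.6185 -0.136   0.1667] yaw 1.571 w 0.0428 tool-down [-0.002  0.002 -1.   ]
shift cm [-0.27  0.18 13.87]
t 29.3 pos [ 0.6186 -0.1356  0.1669] yaw 1.572 w 0.0427 tool-down [-0.002  0.001 -1.   ]
shift cm [-0.31  0.17 13.89]
```

View pics/h4.png

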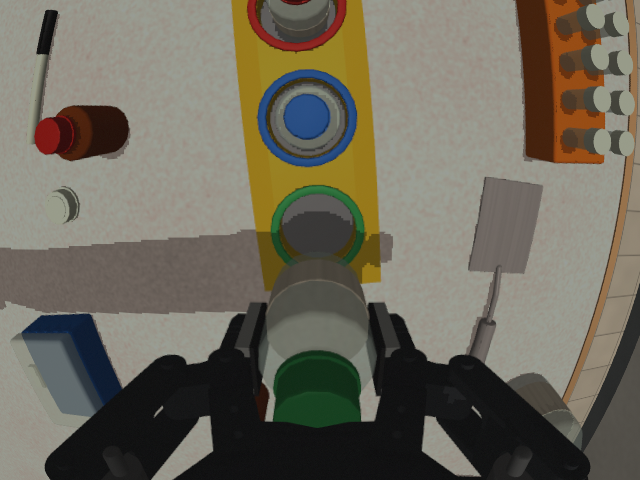

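The blue and red bottles stand in their wells, and the held bottle lines up with the green ring (318,230). I'll lower it.

Call:
servo_tool(commands=[[[-0.2, 0.1, 1.5, 0, 0, 0, -1], [0, 0, 2.5, 0, 0, 0, -1], [0, 0, 2.5, 0, 0, 0, -1], [0, 0, 2.5, 0, 0, 0, -1], [0, 0, 1.5, 0, 0, 0, -1]]])

```text
time_s: 29.8
ee_pos: [0.6181, -0.1387, 0.0591]
eef_rot: [0.707, 0.707, -0.001, -0.002]
ft_force: [0.3, 0.2, -1.0]
width: 0.043
gripper_force: 30.8
```

Call:
servo_tool(commands=[[[0, 0, 1, 0, 0, 0, -1], [0, 0, 1, 0, 0, 0, -1], [0, 0, 0.8, 0, 0, 0, -1], [0, 0, 0, 0, 0, 0, -1], [0, 0, 0, 0, 0, 0, -1]]])

```text
time_s: 30.3
ee_pos: [0.6213, -0.14, 0.0348]
eef_rot: [0.708, 0.706, 0.0, 0.0]
ft_force: [0.1, 0.8, -1.3]
width: 0.043
gripper_force: 30.8
```

Run:
```python
from h import *
to(.620,-.1385,.0278)
```

```text
t 30.3 pos [ 0.6213 -0.14    0.0348] yaw 1.569 w 0.043 tool-down [ 0.001 -0.    -1.   ]
shift cm [ 0.15 -0.13  0.7 ]
```

Call:
servo_tool(commands=[[[0.1, -0.1, 0.2, 0, 0, 0, -1], [0, 0, 0.2, 0, 0, 0, -1], [0, 0, 0.1, 0, 0, 0, -1], [0, 0, 0.1, 0, 0, 0, -1], [0, 0, 0.1, 0, 0, 0, -1]]])

```text
time_s: 30.8
ee_pos: [0.6198, -0.139, 0.0279]
eef_rot: [0.708, 0.706, -0.0, -0.0]
ft_force: [-2.6, -0.3, 7.5]
width: 0.0429
gripper_force: 31.5
```

Call:
servo_tool(commands=[[[0, 0, 0, 0, 0, 0, -1], [0, 0, 0, 0, 0, 0, -1]]])

```text
time_s: 31.0
ee_pos: [0.6198, -0.139, 0.0279]
eef_rot: [0.708, 0.706, -0.0, 0.0]
ft_force: [-1.7, 0.4, 4.6]
width: 0.043
gripper_force: 31.3
```

Contact. I'll release, rise, and back the arm away before the final check.

Call:
servo_tool(commands=[[[0, 0, 0, 0, 0, 0, 0.15], [0, 0, 0, 0, 0, 0, 0.3], [0, 0, 0, 0, 0, 0, 0.6], [0, 0, 0, 0, 0, 0, 1], [0, 0, 0, 0, 0, 0, 1]]])

```text
time_s: 31.5
ee_pos: [0.6197, -0.1389, 0.0271]
eef_rot: [0.708, 0.706, 0.0, -0.0]
ft_force: [-0.2, -0.2, 1.2]
width: 0.0853
gripper_force: 0.0
```

Call:
servo_tool(commands=[[[0, 0, -1, 0, 0, 0, 1], [0, 0, -2.5, 0, 0, 0, 1], [0, 0, -4, 0, 0, 0, 1], [0, 0, -4, 0, 0, 0, 1], [0, 0, -4, 0, 0, 0, 1]]])

```text
time_s: 32.0
ee_pos: [0.6197, -0.1388, 0.1845]
eef_rot: [0.708, 0.707, 0.0, 0.0]
ft_force: [0.5, -0.7, -0.3]
width: 0.0854
gripper_force: 0.0
```

Call:
servo_tool(commands=[[[-3, -2, -1, 0, 0, 0, 1], [-3, -2, 0, 0, 0, 0, 1], [-3, -2, 0, 0, 0, 0, 1], [-3, -2, 0, 0, 0, 0, 1], [-3, -2, 0, 0, 0, 0, 1]]])

```text
time_s: 32.5
ee_pos: [0.5187, -0.2898, 0.1934]
eef_rot: [0.708, 0.707, 0.0, 0.001]
ft_force: [-0.2, -0.7, 0.5]
width: 0.0855
gripper_force: 0.0
```

Call:
servo_tool(commands=[[[0, 0, 0, 0, 0, 0, 1], [0, 0, 0, 0, 0, 0, 1], [0, 0, 0, 0, 0, 0, 1], [0, 0, 0, 0, 0, 0, 1], [0, 0, 0, 0, 0, 0, 1]]])

```text
time_s: 33.0
ee_pos: [0.5205, -0.287, 0.1924]
eef_rot: [0.707, 0.707, 0.0, -0.0]
ft_force: [0.6, 0.2, 0.5]
width: 0.0851
gripper_force: 0.0
```

Run:
```python
from h import *
a=camera("top")[150:330,80:520];b=camera("scene")[130:350,60:560]
a=cv2.resize(a,(700,286));b=cv2.resize(b,(700,308));cv2.imwrite("pics/end.png",cv2.convertScaleAbs(cv2.vconcat([a,b]),alpha=1.5))
```

```text
(no output)
```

View pics/end.png

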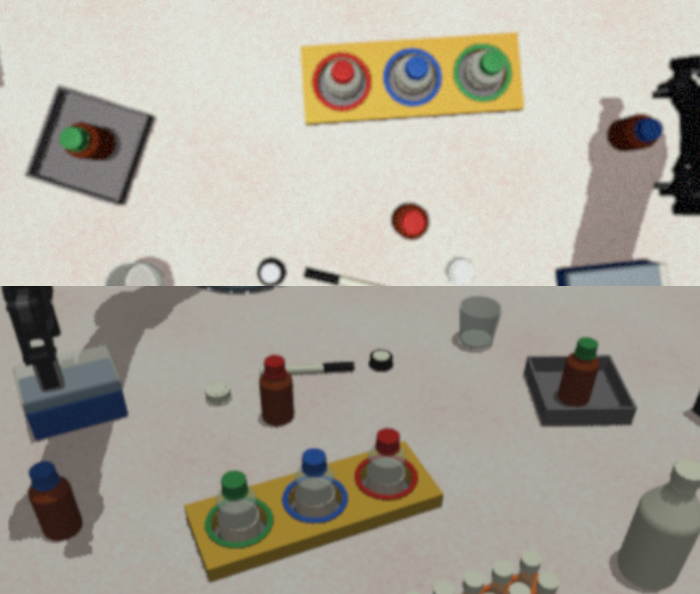

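All three clear bottles stand in their matching wells, amber_green is upright in the tray, and the other two brown bottles have not moved.

```bash
python3 -c "
from bench import *
print(finish_job())"
```

```text
the job is handed in; nothing more can be done
None
```

The job is handed in: each clear bottle stands upright in the well matching its cap, the brown green-capped bottle is in the grey tray, and the other two brown bottles were left in place, all in about 33 s of the 96 s allowed.

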